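# Set the drying plate for a damp press form

## Robot

A 6-joint arm with a two-finger parallel gripper is mounted at the origin on the work surface. World frame = base frame: x ahead of the robot, y to its left, z up, the work surface at z = 0. Lengths are in mm, angles in rad, forces in N, time in s.
With the tool pointing down it reaches from about 350 to 975 mm from the base axis. Payload 7.1 kg.
Tool frame: the origin (TCP) lies midway between the tips of the shut fingers; the grasp point (between the pads) lies 19 mm behind it (ctrl.grasp_offset is the distance from the TCP to the grasp point, in mm); z points along the fingers, y is the line along which they close (so a half turn about z gives the same grasp; the last joint's range is limited). The gripper opens to 88 mm and grips with 3 to 60 N. Pads are 20 mm wide; open, the fingers measure 115 mm over their backs; the gripper's body (75 mm by 178 mm) begins 61 mm behind the grasp point.
Start: joints at [1.254, 0.423, 1.63, -0, 1.089, -0.019], TCP at [183.354, 597.483, 222.675] pointing down, gripper open.
Joint ranges: [-3, 3], [-0.9, 2.11], [0.09, 2.58], [-1.31, 4.45], [0.11, 2.69], [-2.54, 2.54]. Speed limits (rad/s): [2.39, 2.39, 3.01, 3.14, 3.14, 3.14].

## Interface

Orientations are given as a rotation vector (axis times angle).
In Python, from workcell import sensors, viewer, ctrl gives the robot as it stands. The module is installed in compiled form; this text tells all that it offers.
- The arm moves only by the shell command python3 -m handwheel 'ROWS'. ROWS is JSON, a list of rows, each a list of 7 numbers: the shift along the tool's x, y, z in mm, then the turn, a rotation vector about the tool's x, y, z in rad, then the closure, from 0 (fully open) to 1 (shut). In form: [[x, y, z, rx, ry, rz, jaw], ...]. A call has 1 to 10 rows; each row shifts and turns the commanded pose from where the row before left it, along the tool's axes as they then stand; what a row does not reach is not made up. A row lasts 1/8 s, in which the tool goes at most 62.5 mm and 10.7 degrees, less where a joint would pass 70% of its speed; a pose out of reach is approached as far as the arm can. A call is refused whole if a number of a shift passes 62.5 or a number of a turn 0.188, either way. A call with a gripper value outside its range is refused whole. The fingers move at their own pace and stop on an object; the grip force is fixed at half the most. Time passes only in rows, so rows that do not move let the fingers close. It gives the time, the measured TCP pose, the force, the opening and the grip force at its end, in the units of the state.
- sensors.get_obs(): the state, without advancing time (a new reading comes with each control period).
- viewer.get_image(name): name is "side" or "top" or "wrist"; returns a dict with "frame" (384x512x3 uint8, blue, green, red), "fov_y" (degrees; the focal length in pixels is half the picture's height over the tangent of half this angle, whatever the lens; pixels are square), "cx", "cy" (the principal point, pixels), "distortion" ([k1, k2, p1, p2, k3] as OpenCV has them; the pictures are not rectified), "R" (3x3) and "t" (3): a world point X has camera coordinates R X + t. Camera axes: x right, y down, z forward; pixel columns grow to the right and rows downward; lengths in mm; the calibration is good to about 2 mm. A picture is of the moment at which its call begins. There is no depth.
- ctrl.close_job(): hands the job in; it is judged then, once.
The state is a dict: "t": time; "qpos": joint angles; "qvel": joint speeds; "joint_torque": joint torques, N m; "ee_pos": TCP position; "orientation": TCP orientation; "ft_force": force on the tool from outside, world axes, zero at the start; "moment": the same for the moment, N m; "width": finger opening in mm; "grasp_force": force on a finger pad.
Only numpy, scipy, OpenCV 4.12 (cv2) and the standard library are available. Lean on these libraries where they do the work, as an engineer would, in place of code of your own. Each camera call takes 0.05 s, during which the arm holds its last target. There are 200 camera calls.

## Task

The damp beech press form is standing on its narrow edge on the drying plate: first tip it over with a light push, without gripping or shoving it, so that it lies flat on the plate with its terracotta-stained face up. Then, on the sloping panel of the blue control box, turn only the wide black outer ring of the twin knob clockwise until its white line points at the red mark, leaving the small orange inner knob as it is set. Let go at the end, and do not disturb the other things on the bench.

Things in the scene. Friction and masses are not known exactly. Their poses are not given: they have to be found in the camera images.
- plate: Fixed drying plate, 280 x 260 x 30 mm, grey with an aluminium top. Origin: centre of its underside, on the table; x runs along the 280 mm side, away from the robot at yaw 0; z up. Its top is 30 mm above the origin. It may stand on the left or on the right of the robot, the control box then being on the other side.
- form: Loose beech block, 26 mm thick (x), 120 wide (y), 110 tall (z), about 0.28 kg, standing on its 26 x 120 mm edge on the plate. Origin: centre of that edge, at the plate's top. The -x face, roughly towards the robot, is stained terracotta with a dark cross. Under 1 N near its top towards +x tips it onto its bare face, reaching 110 mm forward. Over 12 N from the fingers is gripping or shoving.
- form_center (a point): Centre of the beech block (55 mm above its origin as it stands).
- panel: Fixed white panel, 220 x 220 mm, on the blue control box (195 x 210 mm, 140 tall), sloping 25 degrees, low side towards the robot at yaw 0. Origin: on its surface at the twin knob's axis, 95 mm above the table. z: out of the panel along the knob's axis, leaning to the robot's side; x: up the slope; y: level. Nothing but the knob stands up more than 5 mm.
- ring (a joint): Angle (rad) of the outer ring: black cylinder, 62 mm in diameter, 3 to 36 mm above the panel, white line on top and side. Light friction (0.08 N m), stays where left. Positive: clockwise seen from outside (about the panel's -z); at 0 the line points up the slope (panel +x). Stops at -2.6 and 1.6. Starts between -2.3 and -1.4; must turn 1.8 to 3.3 rad clockwise, more than one grasp's worth.
- inner (a joint): Angle in rad of the orange inner knob on the same axis, above the ring: 26 mm in diameter, 37 to 59 mm above the panel, with a pointer bar reaching 18 mm from the axis. Positive clockwise. It moves very easily (0.015 N m) and independently of the ring; it must not be turned.
- inner_tip (a point): Tip of the inner knob's pointer, 18 mm from the axis, 55 mm above the panel.
- ring_index (a point): Point on the line of the ring's white line, 40 mm from the axis (9 mm outside the rim), 2 mm above the panel; turns with the ring.
- red_mark (a point): Flat red mark on the panel (16 x 7 mm, 34 to 50 mm from the axis), fixed during the job; this point lies 40 mm from the axis, 2 mm above the panel. The ring is set when ring_index meets this point.
- brush: Bystander: loose brush, 180 mm long, lying between plate and control box, along its x. Origin under its middle.
- tub: Bystander: yellow plastic tub, 96 mm across, 65 mm tall, beyond the work. Origin: centre of its underside.
- bowl: Bystander: terracotta bowl, 112 mm across, 55 mm tall, beyond the work. Origin: centre of its underside.
- jar: Bystander: glass jar, 72 mm across, 100 mm tall, to the left, farther than the mug. Origin: centre of its underside.
- mug: Bystander: white mug, 84 mm across, 100 mm tall, to the left. Origin: centre of its underside.
- spatula: Bystander: wooden spatula, 250 mm long, lying to the right along its x. Origin under its middle.
Things that resemble listed ones, but are neither listed nor needed, are in the scene too. What is meant by the form is not purple or yellow, and is the larger of those in its own colour.

How it is judged:
By the outcome, as a careful person would: the job done as asked, in the order asked, and still so for the second after the job is handed in, with the robot touching nothing.
It also fails if it takes over 72 s, if anything falls off the work surface, if the arm or the gripper's body presses on something with over 40 N, if the wrist force passes 120 N, or if a joint passes its speed limit or range.

## Working session

There is one attempt and no reset: what is moved stays moved. The work goes in short steps, Python scripts to look and compute and a shell command to move; the robot and the scene stay as the last step left them, time stands still between calls to the robot, and variables do not carry over. Pictures are saved under pics/ and viewed, at most 10 in all, crops included, and the job is handed in when it is done.

```bash
mkdir -p pics
cat > h.py <<'E'
import numpy as np, cv2
from scipy.spatial.transform import Rotation as Rot
from workcell import sensors, viewer, ctrl
def cam(n):
    d=viewer.get_image(n); f=192/np.tan(np.radians(d['fov_y'])/2)
    d['K']=np.array([[f,0,d['cx']],[0,f,d['cy']],[0,0,1.]]); d['D']=np.array(d['distortion'],float)
    d['R']=np.array(d['R']); d['t']=np.array(d['t']); return d
def ray(d,uv):
    p=cv2.undistortPoints(np.array(uv,float).reshape(-1,1,2),d['K'],d['D']).reshape(-1,2)
    v=np.c_[p,np.ones(len(p))]@d['R']; return -d['R'].T@d['t'], v/np.linalg.norm(v,axis=1)[:,None]
def onplane(d,uv,z=0,n=(0,0,1),p0=None):
    c,v=ray(d,uv); n=np.array(n,float); p0=np.array([0,0,z]) if p0 is None else np.array(p0)
    return c+v*(((p0-c)@n)/(v@n))[:,None]
def proj(d,X):
    return cv2.projectPoints(np.array(X,float).reshape(-1,1,3),cv2.Rodrigues(d['R'])[0],d['t'],d['K'],d['D'])[0].reshape(-1,2)
E
python3 - <<'E'
from h import *
for n in("side","top"):
    d=cam(n); cv2.imwrite(f'pics/{n}0.png',cv2.resize(d['frame'],(800,600))); print(n,-d['R'].T@d['t'],d['R'][2],d['fov_y'])
print(sensors.get_obs())
E
```

```text
side [  460.91295792 -1103.48575703   890.78765329] [ 0.03365415  0.82279809 -0.5673365 ] 51.24375754932605
top [ 374.1513406     8.77534916 1239.48468628] [ 0.11716727 -0.01226579 -0.99303645] 54.068691190569886
{'t': 0.1, 'qpos': array([ 1.25401413e+00,  4.23759708e-01,  1.63059552e+00,  2.54352280e-05,
        1.08859236e+00, -1.89839646e-02]), 'qvel': array([ 2.67252175e-03, -1.76544220e-03, -3.53698442e-03, -6.47534622e-05,
       -3.16754382e-03,  1.18804533e-03]), 'joint_torque': array([ 3.02310773e-04, -5.45615602e+01, -2.74326217e+01,  6.44551660e-02,
        1.87890191e-02, -9.62443565e-07]), 'ee_pos': array([183.19068018, 597.03475174, 221.98946296]), 'orientation': array([-4.66035128e-01, -3.10658160e+00,  2.09232530e-03]), 'ft_force': array([-0.51891703, -0.15219516, -0.47891313]), 'moment': array([-0.01943958,  0.01401166,  0.00075281]), 'grasp_force': 0.0, 'width': 87.73951360622685}
```

View pics/side0.png

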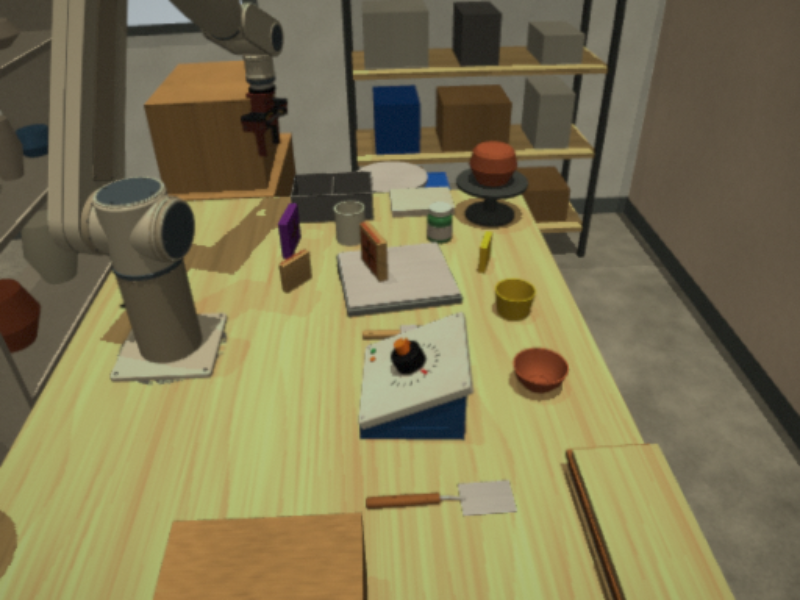

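View pics/top0.png

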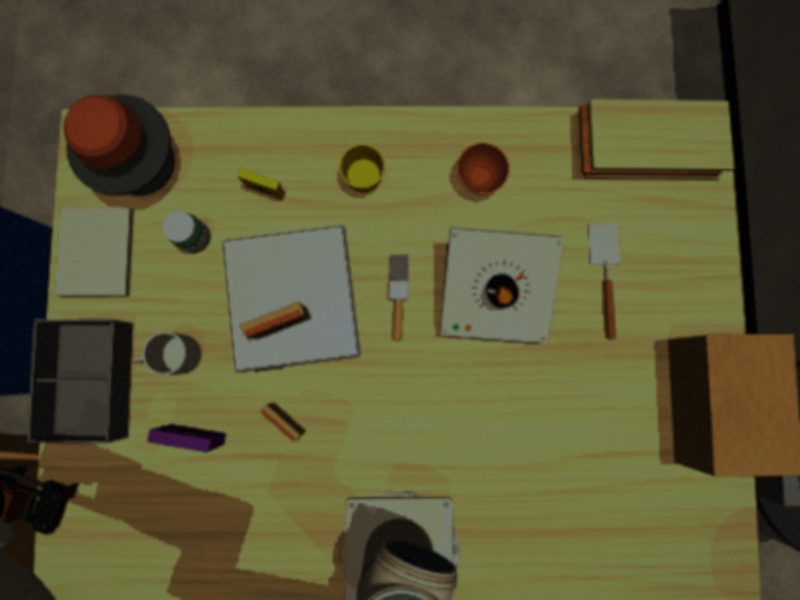

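The side view shows the form at (373,250) on the plate, and the panel with its knob at (407,352). In the top view the form is at (275,320), the knob at (502,291) with its white line pointing left, and the red mark at (522,276).

Run:
```python
from h import *
t=cam('top');s=cam('side')
def crop(d,cu,cv,w=50,h=37): 
    return cv2.resize(d['frame'][cv-h:cv+h,cu-w:cu+w],(400,296),interpolation=cv2.INTER_CUBIC)
a=np.hstack([crop(t,176,205),crop(t,321,186)]);b=np.hstack([crop(s,239,160),crop(s,261,228)])
cv2.imwrite('pics/c1.png',np.clip(np.vstack([a,b])*1.5,0,255).astype(np.uint8))
k=512/800
U=lambda l:np.array(l)*k
print('plate',onplane(t,U([[224,240],[344,226],[359,354],[236,369]]),30).round())
print('knobtop approx',onplane(t,U([[502,291]]),130).round())
print('panel corners',onplane(t,U([[450,228],[562,237]]),140).round(),onplane(t,U([[545,343],[441,335]]),50).round())
for n,uv,z in(('brush',[400,297],10),('tub',[362,168],60),('bowl',[484,168],50),('jar',[182,230],100),('mug',[170,353],100)): print(n,onplane(t,U([uv]),z).round())
```

```text
plate [[639. 363.  30.]
 [668. 111.  30.]
 [400.  79.  30.]
 [370. 330.  30.]]
knobtop approx [[ 516. -199.  130.]]
panel corners [[ 637. -101.  140.]
 [ 619. -316.  140.]] [[ 420. -299.   50.]
 [ 437.  -88.   50.]]
brush [[520.  -6.  10.]]
tub [[784.  72.  60.]]
bowl [[ 787. -184.   50.]]
jar [[644. 426. 100.]]
mug [[402. 441. 100.]]
```

View pics/c1.png

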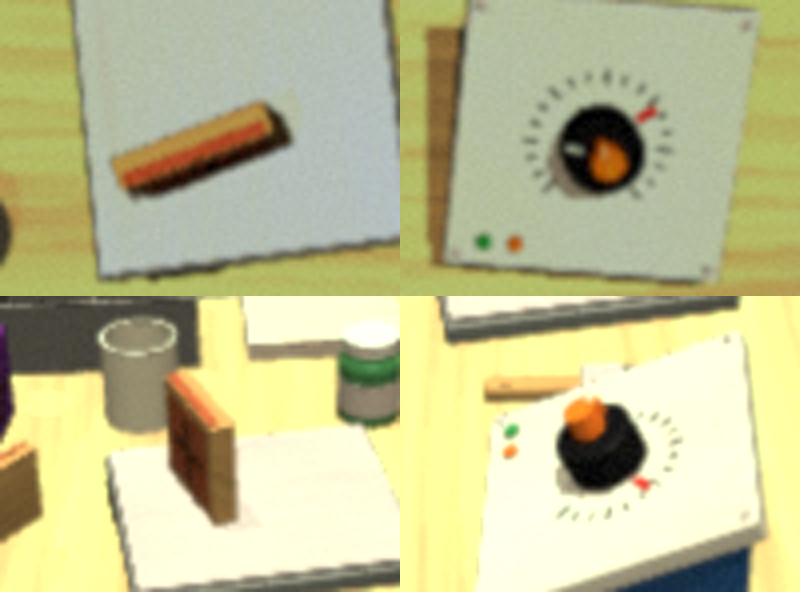

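The crops show the form's top face with corners at about (110,157), (265,102), (275,125) and (125,188). The ring's white line points left, and the red mark is at (648,114), up and to the right.

```bash
cat >> h.py <<'E'
def delta(p,R=None):
    o=sensors.get_obs(); T=Rot.from_rotvec(o['orientation']); 
    print('shift',T.inv().apply(np.array(p)-o['ee_pos']).round(1),'turn',None if R is None else (T.inv()*R).as_rotvec().round(3))
E
python3 - <<'E'
from h import *
t=cam('top')
C=lambda l,o:np.array(l)/4.+np.array(o)-0.0
f=onplane(t,C([[110,157],[265,102],[275,125],[125,188]],(126,168)),140);print('form top',f.round(),f.mean(0).round())
e=(f[0]-f[1])+(f[3]-f[2]);yaw=np.arctan2(-e[0],e[1]);print('yaw',yaw)
# white line/red on panel from top
y=-0.075;Ry=Rot.from_euler('z',y)*Rot.from_euler('y',-25,degrees=True);n=Ry.apply([0,0,1])
q=C([[573-400,148],[601-400,148],[648-400,114]],(271,149))
P0=np.array([516,-199,95.])
c=onplane(t,q[1:2],n=n,p0=P0+36*n)[0]; print('c on ring top plane',c)
def dirs(uv,h,o): 
    p=onplane(t,[uv],n=n,p0=P0+h*n)[0]-o; l=Ry.inv().apply(p); return l
print(dirs(q[0],36,c), dirs(q[2],0,c-36*n),c-36*n)
o=sensors.get_obs();print(Rot.from_rotvec(o['orientation']).as_matrix().round(3))
ctr=f.mean(0);ctr[2]=120;fx=np.array([np.cos(yaw),np.sin(yaw),0])
w=ctr-fx*80;w[2]=210;print(w);delta(w,Rot.from_matrix(np.c_[-fx,np.cross([0,0,-1],-fx),[0,0,-1]]))
E
```

```text
form top [[455. 296. 140.]
 [495. 183. 140.]
 [478. 175. 140.]
 [432. 284. 140.]] [465. 235. 140.]
yaw 0.3686403918162986
c on ring top plane [ 516.18507012 -198.39752539  134.78661145]
[-1.53514755e+00  2.07184595e+01 -5.80882726e-14] [ 1.87061545e+01 -3.90019874e+01  6.21529511e-14] [ 531.3565575  -199.53752525  102.15953112]
[[-0.956  0.293 -0.   ]
 [ 0.293  0.956 -0.001]
 [ 0.    -0.001 -1.   ]]
[390.28839929 205.73841994 210.        ]
shift [-312.8 -313.5   12.5] turn [-0.001 -0.    -0.666]
```

```bash
python3 -m handwheel '[[-40,-40,0,0,0,0,1],[-40,-40,0,0,0,0,1],[-40,-40,0,0,0,0,1],[-40,-40,0,0,0,0,1],[-40,-40,0,0,0,0,1],[-40,-40,0,0,0,0,1],[-40,-40,0,0,0,0,1],[-33,-33,0,0,0,0,1],[0,0,0,0,0,0,1],[0,0,0,0,0,0,1]]'; python3 -m handwheel '[[0,0,0,0,0,-0.167,1],[0,0,0,0,0,-0.167,1],[0,0,0,0,0,-0.167,1],[0,0,0,0,0,-0.166,1],[0,0,0,0,0,0,1],[0,0,0,0,0,0,1]]'
python3 - <<'E'
from h import *
print(sensors.get_obs()['qpos'])
delta([390.3,205.7,122],Rot.from_matrix(np.c_[-np.array([np.cos(.3686),np.sin(.3686),0]),np.array([-np.sin(.3686),np.cos(.3686),0]),[0,0,-1]]))
w=cam('wrist');cv2.imwrite('pics/w1.png',w['frame'])
E
```

```text
t: 1.5
ee_pos: [390.7, 206.6, 222.7]
orientation: [-0.467, -3.107, -0.0]
ft_force: [-0.3, 0.7, -0.7]
width: 0.4
grasp_force: 0.0
t: 2.25
ee_pos: [390.4, 207.1, 222.6]
orientation: [0.574, -3.089, -0.0]
ft_force: [0.5, 0.3, -0.6]
width: 0.2
grasp_force: 0.0
[ 4.60856764e-01  1.50568109e-01  2.01764098e+00  1.17419146e-04
  9.73427356e-01 -1.47741155e+00]
shift [  0.6  -1.3 100.6] turn [ 0.    -0.    -0.001]
```

View pics/w1.png

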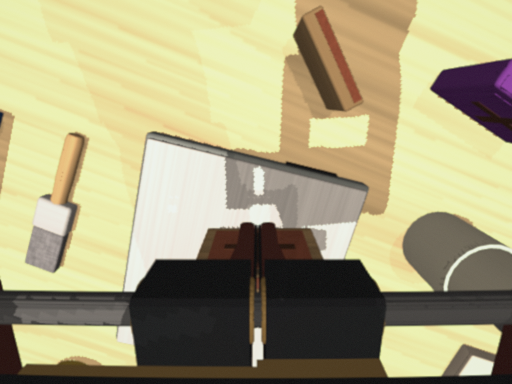

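The wrist view shows the form behind the fingers, spanning about x 197–325 and centred on them at 260, so the approach is square. I'll descend and push gently.

```bash
python3 -m handwheel '[[0,0,25,0,0,0,1],[0,0,25,0,0,0,1],[0,0,25,0,0,0,1],[0,0,25,0,0,0,1],[-10,0,0,0,0,0,1],[-15,0,0,0,0,0,1],[-10,0,0,0,0,0,1],[-4,0,0,0,0,0,1],[-3,0,0,0,0,0,1],[-3,0,0,0,0,0,1]]'; python3 -m handwheel '[[-3,0,0,0,0,0,1],[-3,0,0,0,0,0,1],[-3,0,0,0,0,0,1],[-3,0,0,0,0,0,1],[-3,0,0,0,0,0,1],[-3,0,0,0,0,0,1]]';python3 -m handwheel '[[-3,0,0,0,0,0,1],[-3,0,0,0,0,0,1],[-3,0,0,0,0,0,1],[-3,0,0,0,0,0,1],[-3,0,0,0,0,0,1],[-3,0,0,0,0,0,1]]'
python3 - <<'E'
from h import *
d=cam('side');cv2.imwrite('pics/s2.png',cv2.resize(d['frame'][90:270,190:330],(700,525*12//7)[:1]+(600,)))
E
```

```text
t: 3.55
ee_pos: [432.6, 222.6, 122.8]
orientation: [0.576, -3.088, 0.0]
ft_force: [-0.1, 0.1, -0.4]
width: 0.4
grasp_force: 0.0
t: 4.3
ee_pos: [449.6, 229.2, 122.7]
orientation: [0.577, -3.088, 0.0]
ft_force: [0.3, -0.5, 0.5]
width: 0.7
grasp_force: 0.2
t: 5.05
ee_pos: [466.5, 235.7, 122.7]
orientation: [-0.577, 3.088, 0.0]
ft_force: [0.2, -0.0, -0.6]
width: 0.3
grasp_force: 0.0
```

View pics/s2.png

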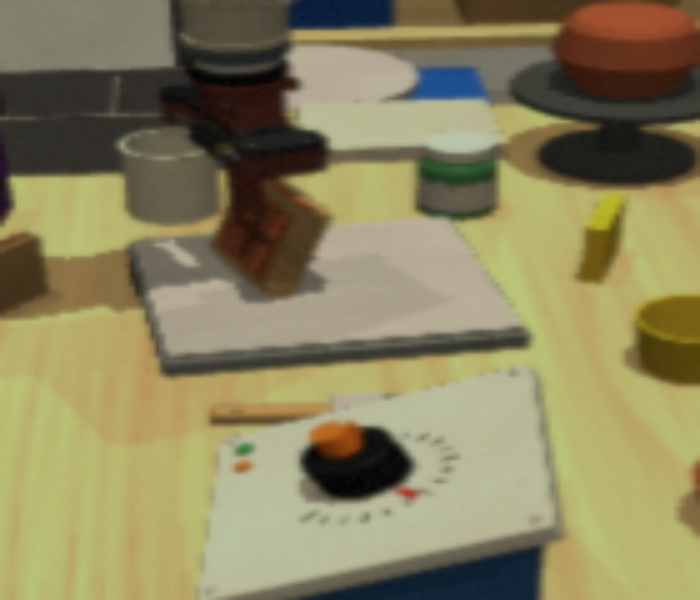

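The form is at (270,240), leaning away from the fingers and tipping without sliding. I'll go on pushing.

```bash
python3 -m handwheel '[[-3,0,0,0,0,0,1],[-3,0,0,0,0,0,1],[-3,0,0,0,0,0,1],[-2,0,0,0,0,0,1],[0,0,0,0,0,0,1],[0,0,0,0,0,0,1],[0,0,0,0,0,0,1]]'
python3 - <<'E'
from h import *
d=cam('side');t=cam('top')
a=cv2.resize(d['frame'][100:250,190:330],(400,428));b=cv2.resize(t['frame'][130:280,130:270],(400,428));cv2.imwrite('pics/s3.png',np.hstack([a,b]))
E
```

```text
t: 5.98
ee_pos: [476.4, 239.6, 122.7]
orientation: [0.577, -3.088, 0.0]
ft_force: [0.4, 0.1, -0.3]
width: 0.3
grasp_force: 0.0
```

View pics/s3.png

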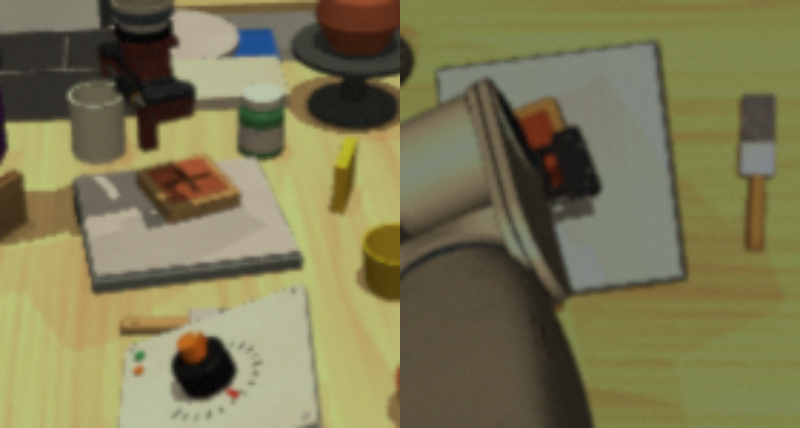

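The side view shows the form lying flat, with its terracotta cross face up, at about (190,185). I'll raise the arm and work out the knob approach.

```bash
python3 -m handwheel '[[0,0,-40,0,0,0,1],[0,0,-40,0,0,0,1],[0,0,-40,0,0,0,1],[0,0,0,0,0,0,1],[0,0,0,0,0,0,1]]'
cat >> h.py <<'E'
YAW=-0.075
def panel(yaw=YAW): return Rot.from_euler('z',yaw)*Rot.from_euler('y',-25,degrees=True)
def toolR(yaw=YAW,turn=0):
    M=panel(yaw).as_matrix(); return Rot.from_matrix(np.c_[-M[:,0],M[:,1],-M[:,2]])*Rot.from_rotvec([0,0,turn])
E
python3 - <<'E'
from h import *
t=cam('top');n=panel().apply([0,0,1])
# ring centre pixel measured earlier (601,148) in crop
c=onplane(t,[[201/4+271,148/4+149]],95+36*n[2])[0];P=c-36*n;print('P',P.round(1))
s=cam('side');print('proj check side (ring top, axis)',proj(s,[P+36*n,P,P+59*n]).round(1), proj(t,[P+59*n]).round(1))
S=P+130*n;S[2]=max(S[2],0);delta([S[0],S[1],243],toolR());print(S)
E
```

```text
t: 6.7
ee_pos: [476.0, 239.4, 242.0]
orientation: [0.577, -3.087, 0.0]
ft_force: [0.2, 0.5, -1.2]
width: 0.8
grasp_force: 0.0
P [ 532.3 -200.9   95. ]
proj check side (ring top, axis) [[259.6 223.1]
 [264.8 231.5]
 [256.2 217.6]] [[322.4 188.4]]
shift [ 155.6 -407.2   -1.3] turn [ 0.096 -0.432  0.437]
[ 477.49114926 -196.76354329  212.82001231]
```

```bash
python3 -m handwheel '[[16,-41,0,0,0,0,1],[16,-41,0,0,0,0,1],[16,-41,0,0,0,0,1],[16,-41,0,0,0,0,1],[16,-41,0,0,0,0,0],[16,-41,0,0,0,0,0],[15,-40,0,0,0,0,0],[15,-40,0,0,0,0,0],[15,-40,0,0,0,0,0],[15,-40,0,0,0,0,0]]';python3 -m handwheel '[[0,0,0,0.019,-0.087,0.087,0],[0,0,0,0.019,-0.087,0.087,0],[0,0,0,0.019,-0.086,0.087,0],[0,0,0,0.019,-0.086,0.087,0],[0,0,0,0.019,-0.086,0.087,0],[0,0,0,0,0,0,0],[0,0,0,0,0,0,0],[0,0,0,0,0,0,0]]'
python3 - <<'E'
from h import *
print(sensors.get_obs()['qpos'].round(2))
P=np.array([532.3,-200.9,95]);n=panel().apply([0,0,1]);delta(P+110*n,toolR())
w=cam('wrist');cv2.imwrite('pics/w2.png',w['frame']);np.save('w2.npy',w['frame'])
print(proj(w,[P+36*n,P+59*n,P]),proj(w,P+panel().apply([[110,110,0],[110,-110,0],[-110,-110,0],[-110,110,0]])))
E
```

```text
t: 8.05
ee_pos: [476.7, -196.5, 241.3]
orientation: [0.576, -3.086, -0.002]
ft_force: [0.3, -0.4, -0.2]
width: 56.9
grasp_force: 0.0
t: 9.05
ee_pos: [478.3, -195.5, 242.8]
orientation: [0.097, 2.702, -0.019]
ft_force: [-0.5, -0.6, -0.3]
width: 87.7
grasp_force: 0.0
[-0.52  0.09  2.12  0.36  0.57 -2.29]
shift [13.3 -1.4 46.8] turn [0.003 0.002 0.003]
[[255.22542095 171.0422112 ]
 [255.16004787 176.90668227]
 [255.30981875 163.47747072]] [[357.07493505 264.38466859]
 [152.98709217 264.1445899 ]
 [133.81407926  43.44025652]
 [376.87775113  44.37353401]]
```

View pics/w2.png

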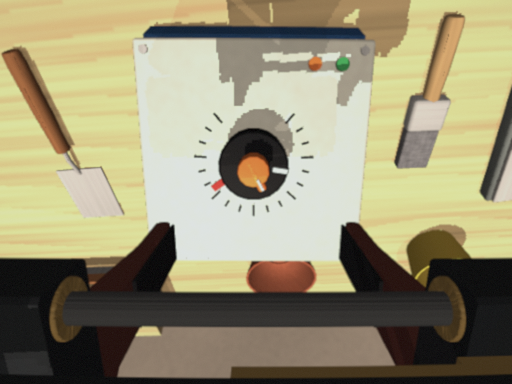

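The wrist view shows the ring centred at about (253,164), its white line at (281,171), pointing right, and the red mark at (217,186).

Run:
```python
from h import *
w=cam('wrist');n=panel().apply([0,0,1]);M=panel();P=np.array([532.3,-200.9,95])
h=cv2.cvtColor(w['frame'],cv2.COLOR_BGR2HSV);H,S,V=cv2.split(h)
roi=np.zeros(H.shape,bool);roi[115:215,205:305]=1
def cen(m): y,x=np.nonzero(m&roi);return len(x),x.mean().round(2),y.mean().round(2),x.min(),x.max(),y.min(),y.max()
blk=((V<60)&roi).astype(np.uint8);k,l,st,_=cv2.connectedComponentsWithStats(blk);i=1+st[1:,4].argmax();bb=st[i];print('black bbox',bb)
th=np.linspace(0,2*np.pi,90)
for it in range(2):
    X=np.vstack([P+M.apply(np.c_[31*np.cos(th),31*np.sin(th),0*th+z]) for z in(3,36)])
    q=proj(w,X);a=q.min(0);b=q.max(0);print('pred',a,b)
    pm=np.array([bb[0]+bb[2]/2-.5,bb[1]+bb[3]/2-.5]);pc=(a+b)/2
    A=onplane(w,[pm,pc],n=n,p0=P+20*n);P=P+A[0]-A[1];print('P',P)
red=(((H<8)|(H>172))&(S>150)&(V>100));red[:,235:]=0;c=cen(red);print('red',c)
r=M.inv().apply(onplane(w,[c[1:3]],n=n,p0=P)[0]-P);ra=np.arctan2(-r[1],r[0]);print(r,'red ang',ra)
dil=cv2.morphologyEx((l==i).astype(np.uint8),cv2.MORPH_CLOSE,np.ones((25,25)))>0
wh=(V>130)&(S<60)&dil;wh[:,:262]=0
yy,xx=np.nonzero(wh&roi);pts=M.inv().apply(onplane(w,np.c_[xx,yy],n=n,p0=P+36*n)-P-36*n);rr=np.hypot(*pts[:,:2].T);k=rr<30
print(k.sum(),'white ang',np.arctan2(-pts[k,1].mean(),pts[k,0].mean()),pts[k].mean(0))
og=(H>5)&(H<20)&(S>150);yy,xx=np.nonzero(og&roi);print('orange',cen(og))
print(proj(w,[P+59*n]))
cv2.imwrite('pics/wz.png',cv2.resize(w['frame'][115:215,195:315],(720,600),interpolation=cv2.INTER_CUBIC))
delta(P+60*n,toolR());delta(P+10*n)
```

```text
black bbox [ 219  129   68   70 2613]
pred [219.88214506 131.97136721] [290.43604634 204.70453593]
P [ 528.01400412 -203.04351422   93.08192073]
pred [216.92999662 127.12832782] [287.77896825 199.89328204]
P [ 528.01465965 -202.90895149   93.07752389]
red (61, np.float64(217.7), np.float64(184.3), np.int64(212), np.int64(223), np.int64(180), np.int64(189))
[ 2.57343561e+01 -3.52456016e+01  2.05955014e-14] red ang 0.9401247927332054
79 white ang -1.3333532463696554 [ 5.26669770e+00  2.17624630e+01 -1.61119925e-14]
orange (904, np.float64(253.17), np.float64(169.58), np.int64(237), np.int64(269), np.int64(152), np.int64(191))
[[252.22876029 171.44424894]]
shift [17.9 -4.  96.9] turn [0.003 0.002 0.002]
shift [ 18.   -4.1 146.9] turn None
```

View pics/wz.png

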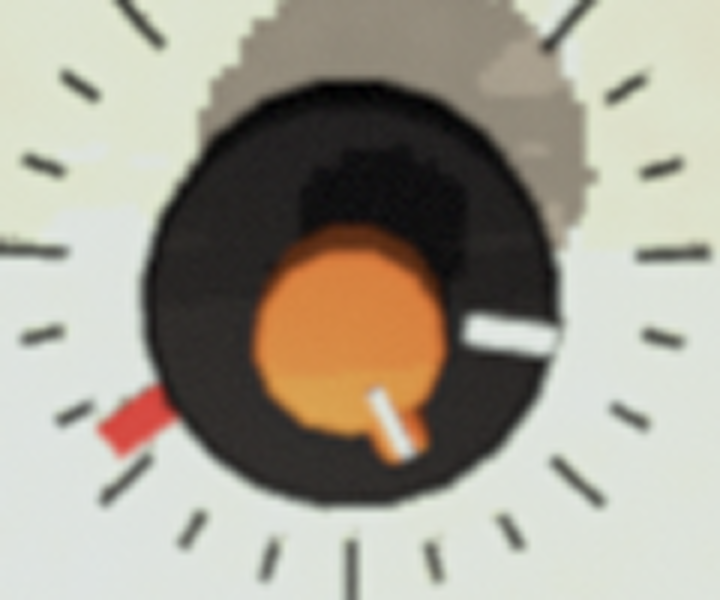

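The enlarged view shows the ±90° ticks at y≈252 and the 0° tick at x=351. The white line runs from (466,328) to (558,339). The red mark runs from (110,440) to (170,402).

Run:
```python
from h import *
w=cam('wrist');n=panel().apply([0,0,1]);M=panel()
Z=lambda l:(np.array(l,float)+.5)/6-.5+np.array([195,115])
P=onplane(w,Z([[351.5,252]]),95)[0];print('P',P)
L=lambda l,h:M.inv().apply(onplane(w,Z(l),n=n,p0=P+h*n)-P)
r=L([[110,440],[170,402],[140,421]],0);wl=L([[466,329],[556,338]],36);print(r.round(1),wl.round(1))
a=lambda v:np.arctan2(-v[...,1],v[...,0]);print('red',a(r),'dir',a(r[1]-r[0])+np.pi,a(r[0]-r[1]));print('white',a(wl),'dir',a(wl[1]-wl[0]))
print('ptr',a(L([[376,392],[405,455]],59)))
print('centre tick radii',L([[68,250],[638,253],[351,540]],0).round(1))
delta(P+60*n,toolR());delta(P+10*n)
```

```text
P [ 523.86106648 -202.25008245   95.        ]
[[ 31.4 -40.    0. ]
 [ 25.  -29.9   0. ]
 [ 28.2 -34.9  -0. ]] [[ 5.2 16.8 36. ]
 [ 6.5 29.9 36. ]]
red [0.90440512 0.87512106 0.89166244] dir 0.9995486141581926 0.9995486141581925
white [-1.27100285 -1.35657968] dir -1.4717285727831488
ptr [-0.39315565 -0.40824098]
centre tick radii [[ -0.3 -45.7   0. ]
 [  0.   46.3  -0. ]
 [ 48.7  -0.1   0. ]]
shift [20.7 -3.7 93.4] turn [0.003 0.002 0.002]
shift [ 20.8  -3.8 143.4] turn None
```

Taking the ticks and the line direction together, the axis is at about (527,-202.6,95), the ring at about -1.445 and the red mark at about 0.95. The turn is about 2.4 rad. It is pure joint 6 and fits its range. Next I descend.

```bash
python3 -m handwheel '[[18,-4,0,0,0,0,0],[0,0,25,0,0,0,0],[0,0,25,0,0,0,0],[0,0,25,0,0,0,0],[0,0,15,0,0,0,0],[0,0,0,0,0,0,0],[0,0,0,0,0,0,0]]'
python3 - <<'E'
from h import *
n=panel().apply([0,0,1]);P=np.array([527,-202.6,95]);delta(P+10*n,toolR())
w=cam('wrist');cv2.imwrite('pics/w4.png',w['frame'])
print(proj(w,[P,P+36*n,P+59*n]),sensors.get_obs()['qpos'].round(2))
E
```

```text
t: 10.07
ee_pos: [499.3, -200.8, 154.0]
orientation: [0.098, 2.701, -0.019]
ft_force: [0.2, 1.4, 0.1]
width: 87.9
grasp_force: 0.0
shift [-0.1  0.1 55.3] turn [0.003 0.003 0.002]
[[257.16848113 204.98502615]
 [257.35099357 222.78774607]
 [257.50389064 237.69795665]] [-0.51  0.28  2.15  0.55  0.36 -2.49]
```

View pics/w4.png

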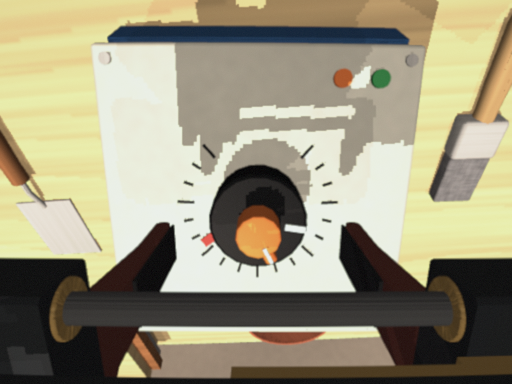

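The close view shows the ring centred at (258,217), midway between the fingertips at 175 and 340. Joint 6 is near its limit, so I turn +0.5 before finishing the descent.

```bash
python3 -m handwheel '[[0,0,0,0,0,0.17,0],[0,0,0,0,0,0.17,0],[0,0,0,0,0,0.16,0],[0,0,10,0,0,0,0],[0,0,10,0,0,0,0],[0,0,0,0,0,0,0],[0,0,0,0,0,0,0]]'
cat > d.py <<'E'
from h import *
n=panel().apply([0,0,1]);P=np.array([527,-202.6,95]);delta(P+10*n,toolR(turn=.5));print(sensors.get_obs()['qpos'].round(2))
E
python3 d.py; python3 -m handwheel '[[0,0,8,0,0,0,0],[0,0,7,0,0,0,0],[0,0,0,0,0,0,0]]';python3 d.py
```

```text
t: 11.0
ee_pos: [507.5, -201.2, 135.1]
orientation: [0.765, 2.601, 0.131]
ft_force: [-0.4, 0.2, -0.3]
width: 87.8
grasp_force: 0.0
shift [-0.6  0.2 34.6] turn [ 0.004 -0.     0.002]
[-0.5   0.33  2.14  0.61  0.32 -2.04]
t: 11.38
ee_pos: [513.9, -201.6, 121.1]
orientation: [0.766, 2.601, 0.131]
ft_force: [0.5, 0.6, -0.1]
width: 87.9
grasp_force: 0.0
shift [-0.8  0.3 19.2] turn [ 0.004 -0.     0.001]
[-0.49  0.37  2.14  0.66  0.29 -2.09]
```

```bash
python3 -m handwheel '[[0,0,7,0,0,0,0],[0,0,7,0,0,0,0],[-1,0,4,0,0,0,0],[0,0,0,0,0,0,0]]';python3 d.py;python3 -m handwheel '[[0,0,0,0,0,0,0.2],[0,0,0,0,0,0,0.25],[0,0,0,0,0,0,0.3],[0,0,0,0,0,0,0.35],[0,0,0,0,0,0,0.35],[0,0,0,0,0,0,0.35]]'
```

```text
t: 11.88
ee_pos: [522.4, -202.7, 105.6]
orientation: [0.766, 2.6, 0.131]
ft_force: [-0.4, 0.1, -0.2]
width: 87.9
grasp_force: 0.0
shift [0.5 0.2 1.5] turn [0.004 0.    0.001]
[-0.49  0.41  2.13  0.72  0.26 -2.15]
t: 12.62
ee_pos: [522.6, -202.4, 106.2]
orientation: [0.765, 2.6, 0.132]
ft_force: [1.2, 5.7, 3.7]
width: 61.4
grasp_force: 30.0
```

```bash
python3 -m handwheel '[[0,0,0,0,0,0.1,0.4],[0,0,0,0,0,0.15,0.4],[0,0,0,0,0,0.15,0.4],[0,0,0,0,0,0.15,0.4],[0,0,0,0,0,0.15,0.4],[0,0,0,0,0,0,0.4]]'; python3 -m handwheel '[[0,0,0,0,0,0.15,0.4],[0,0,0,0,0,0.15,0.4],[0,0,0,0,0,0.15,0.4],[0,0,0,0,0,0.15,0.4],[0,0,0,0,0,0.15,0.4],[0,0,0,0,0,0.15,0.4],[0,0,0,0,0,0.15,0.4],[0,0,0,0,0,0,0.4],[0,0,0,0,0,0,0.4]]';python3 d.py
```

```text
t: 13.38
ee_pos: [522.5, -202.6, 106.1]
orientation: [1.635, 2.215, 0.331]
ft_force: [0.8, 5.5, 5.4]
width: 61.7
grasp_force: 30.0
t: 14.5
ee_pos: [522.3, -202.6, 106.0]
orientation: [2.645, 1.153, 0.571]
ft_force: [-1.0, 5.0, 5.0]
width: 62.0
grasp_force: 30.0
shift [-0.  -0.5  2. ] turn [ 0.003 -0.003 -1.745]
[-0.49  0.41  2.13  0.72  0.27 -0.41]
```

```bash
python3 -m handwheel '[[0,0,0,0,0,0.15,0.4],[0,0,0,0,0,0.15,0.4],[0,0,0,0,0,0.15,0.4],[0,0,0,0,0,0.15,0.4],[0,0,0,0,0,0.05,0.4],[0,0,0,0,0,0,0.4],[0,0,0,0,0,0,0.4]]';python3 d.py; python3 -m handwheel '[[0,0,0,0,0,0,0],[0,0,0,0,0,0,0],[0,0,0,0,0,0,0],[0,0,0,0,0,0,0],[0,0,0,0,0,0,0]]'; python3 -m handwheel '[[0,0,-10,0,0,0,0],[0,0,-20,0,0,0,0],[0,0,-25,0,0,0,0],[0,0,-25,0,0,0,0],[0,0,-25,0,0,0,0],[0,0,0,0,0,0,0],[0,0,0,0,0,0,0]]'
python3 - <<'E'
from h import *
w=cam('wrist');t=cam('top');P=np.array([527,-202.6,95]);n=panel().apply([0,0,1])
u,v=proj(w,[P])[0].astype(int);print(u,v)
u0=max(u-80,0);v0=max(v-60,0);print(u0,v0)
np.savez('w5.npz',**{k:w[k] for k in('K','D','R','t')})
cv2.imwrite('pics/w5.png',cv2.resize(w['frame'][v0:v0+120,u0:u0+160],(800,600),interpolation=cv2.INTER_CUBIC))
E
```

```text
t: 15.38
ee_pos: [522.1, -202.5, 106.0]
orientation: [2.992, 0.258, 0.661]
ft_force: [-1.1, 5.2, 5.4]
width: 61.4
grasp_force: 30.0
shift [-0.1 -0.3  2. ] turn [ 2.000e-03 -5.000e-03 -2.395e+00]
[-0.49  0.41  2.13  0.72  0.27  0.24]
t: 16.0
ee_pos: [522.4, -202.8, 105.9]
orientation: [2.993, 0.253, 0.662]
ft_force: [-0.2, 0.3, 0.5]
width: 87.5
grasp_force: 0.0
t: 16.88
ee_pos: [477.9, -199.7, 200.5]
orientation: [2.993, 0.253, 0.662]
ft_force: [0.5, -0.0, -0.2]
width: 88.2
grasp_force: 0.0
256 186
176 126
```

View pics/w5.png

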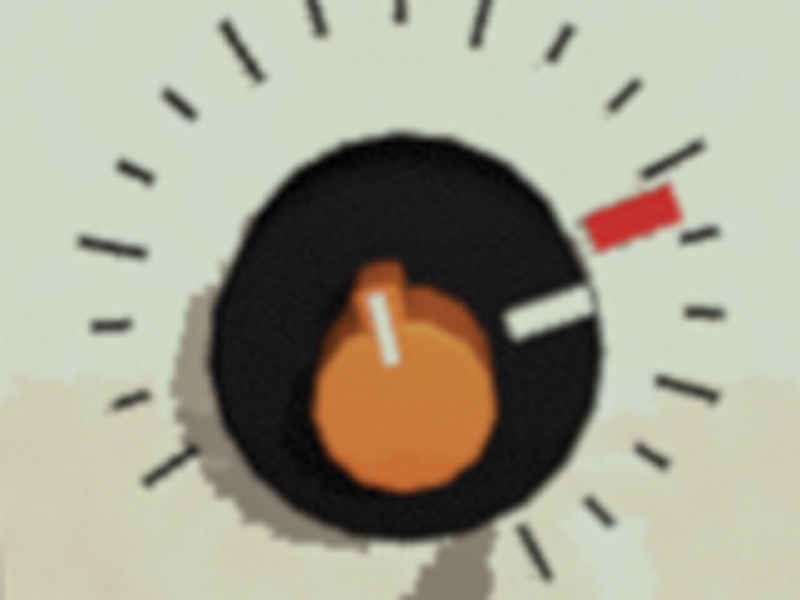

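The enlarged view shows the white line from (512,330) to (590,297), almost parallel to the red mark, whose centre is at (634,217). The inner pointer appears unmoved. Next I quantify it from tick-line intersections.

Run:
```python
from h import *
d=dict(np.load('w5.npz'));M=panel();n=M.apply([0,0,1]);P=np.array([527,-202.6,95.])
Z=lambda l:(np.array(l,float)+.5)/5-.5+np.array([176,126])
L=lambda l,h:M.inv().apply(onplane(d,Z(l),n=n,p0=P+h*n)-P)[:,:2]
a=lambda v:np.arctan2(-v[...,1],v[...,0])
T=[[(78,242),(147,254)],[(656,380),(718,400)],[(222,23),(262,82)],[(641,177),(704,145)],[(144,485),(198,450)],[(519,526),(548,579)],[(473,46),(487,0)],[(308,0),(323,36)]]
A=[];b=[];I=[]
for s in T:
    p,q=L(s,0);v=(q-p)/np.linalg.norm(q-p);m=np.array([-v[1],v[0]]);A.append(m);b.append(m@p);I.append(p if True else q)
A=np.array(A);b=np.array(b);c=np.linalg.lstsq(A,b,rcond=None)[0];print('axis off',c,'res',(A@c-b).round(1))
r=L([(591,239),(677,201.5),(634,220)],0);w=L([(510,330),(592,297)],36)
print('red',r.round(1),a(r-c),'dir',a(r[1]-r[0]));print('white',w.round(1),a(w-c),'dir',a(w[1]-w[0]))
p=L([(391,363),(376,296)],59);print('inner dir',a(p[1]-p[0]),a(p-c))
```

```text
axis off [ 0.7423171  -0.29614075] res [-0.   0.1 -0.  -0.8  2.   2.2 -2.3 -3.8]
red [[ 18.9 -28.2]
 [ 28.8 -40.8]
 [ 23.9 -34.5]] [0.99426897 0.96452495 0.97546068] dir 0.9028987284080147
white [[  8.7 -14.3]
 [ 16.7 -25.1]] [1.05476402 0.99750274] dir 0.929173445659621
inner dir -0.45242967172755333 [-0.64240778 -0.52650057]
```

The ring agrees with the red mark to about 0.02 rad, roughly 1 mm at the mark. The inner knob's pointer still reads about -0.45, against about -0.43 before. The gripper is open and clear, so I'm handing in.

```bash
python3 -c "
from workcell import ctrl; print(ctrl.close_job())"
```

```text
the job is handed in; nothing more can be done
None
```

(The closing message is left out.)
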